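# Set out the treatment things on the ring board

### The job

Set out the treatment things from the grey felt mat on the white board with four rings, left and right as seen from the robot: stand the white block on the middle ring of the front row, the smaller amber bottle on the ring to its left, the flat round tin on the ring to its right and the carton on the ring behind it, each upright and centred on its ring. Then put the small lidded steel cup on top of the block, in the middle. Leave the larger amber bottle where it stands and knock nothing over.

Things in the scene. Friction and masses are not known exactly. Their poses are not given: they have to be found in the camera images.
- block_center (a point): White plastic holder block, 50 x 50 mm and 46 mm high, about 0.14 kg. At the start it stands upright on the grey felt mat (3 mm thick, on the worktop), in any of six spots about 100 mm apart. The point is its centre, half-way up; z is up. It is rigid and closed. x and y are normal to its upright faces.
- small_bottle_center (a point): The smaller of the two amber glass bottles on the mat: 92 mm high with a white screw cap; the round body is 47 mm across up to a height of 74 mm, the cap is 37 mm across; about 0.12 kg; tall, so grip the body in its upper half, 50 to 65 mm above the foot. At the start it stands upright on the grey felt mat (3 mm thick, on the worktop), in any of six spots about 100 mm apart. The point is its centre, half-way up; z is up. It is rigid and closed.
- tin_center (a point): Flat round paste tin with a dark lid, 64 mm across and 24 mm high, about 0.11 kg. At the start it stands upright on the grey felt mat (3 mm thick, on the worktop), in any of six spots about 100 mm apart. The point is its centre, half-way up; z is up. It is rigid and closed.
- carton_center (a point): Small upright white carton, 48 mm (its x) by 62 mm (its y) and 82 mm high, about 0.07 kg; tall, so grip it in its upper half. It is the one on the felt mat. At the start it stands upright on the grey felt mat (3 mm thick, on the worktop), in any of six spots about 100 mm apart. The point is its centre, half-way up; z is up. It is rigid and closed.
- cup_center (a point): Small round steel cup with a knobbed lid, 37 mm across and 37 mm high with the knob, about 0.06 kg; the lid is fast, its rim lies 20 mm above the foot; the foot is 33 mm across. At the start it stands upright on the grey felt mat (3 mm thick, on the worktop), in any of six spots about 100 mm apart. The point is its centre, half-way up; z is up. It is rigid and closed.
- large_bottle_center (a point): The larger of the two amber bottles on the mat, 59 mm across and 114 mm high with a black cap; not needed, stays where it is. At the start it stands upright on the grey felt mat (3 mm thick, on the worktop), in any of six spots about 100 mm apart. The point is its centre, half-way up; z is up. It is rigid and closed.
- ring_left (a point): Centre of the left ring of the front row, 82 mm left of ring_middle; ring, board and axes as told there. Left of the work stands a microscope, not to be touched: it fills y > 0.29 m from 0.16 to 0.48 m above the worktop, its eyepieces reaching towards the robot to x = 0.34 m. The arm may start beside it: draw back towards the base before swinging across.
- ring_middle (a point): A ring mark, 76 mm across, with a small cross at its centre, printed on the flat white setting-out board (187 x 250 x 8 mm, fixed on the worktop, either left or right of the felt mat). The point is the ring's centre on the board's top face, 8 mm above the worktop; x points away from the robot along the board, y to the left along its front row, z up. This is the middle ring of the front row (the row of three nearest the robot).
- ring_right (a point): A ring mark, 76 mm across, with a small cross at its centre, printed on the flat white setting-out board (187 x 250 x 8 mm, fixed on the worktop, either left or right of the felt mat). The point is the ring's centre on the board's top face, 8 mm above the worktop; x points away from the robot along the board, y to the left along its front row, z up. This is the right ring of the front row, 82 mm to the right of the middle one.
- ring_back (a point): A ring mark, 76 mm across, with a small cross at its centre, printed on the flat white setting-out board (187 x 250 x 8 mm, fixed on the worktop, either left or right of the felt mat). The point is the ring's centre on the board's top face, 8 mm above the worktop; x points away from the robot along the board, y to the left along its front row, z up. This is the single ring behind the middle one (95 mm farther from the robot).
Not all that is in view belongs to the job. Leave any red look-alike of the part that bears small_bottle_center alone.

How it is judged (in metres and radians):
At the end, for the whole second after the job is handed in: Block, small bottle, tin and carton stand upright on the board (6 degrees), centred within 15 mm on the middle, left, right and back ring; the cup stands upright on the block within 12 mm of its centre; heights within 5 mm; all released and at rest (horizontal distance between block_center and ring_middle below 0.015 m and z of block_center in the frame of ring_middle between 0.018 and 0.028 m and horizontal distance between small_bottle_center and ring_left below 0.015 m and z of small_bottle_center in the frame of ring_left between 0.041 and 0.051 m and horizontal distance between tin_center and ring_right below 0.015 m and z of tin_center in the frame of ring_right between 0.007 and 0.017 m and horizontal distance between carton_center and ring_back below 0.015 m and z of carton_center in the frame of ring_back between 0.036 and 0.046 m and horizontal distance between cup_center and block_center below 0.012 m and z of cup_center in the frame of block_center between 0.0365 and 0.0465 m and angle between each of block_center, small_bottle_center, tin_center, carton_center, cup_center's own z axis and vertical below 0.1 rad and linear speed of each of block, small_bottle, tin, carton, cup below 0.02 m/s); the robot touches nothing.
It fails at once if the large amber bottle is shifted by more than 20 mm or tipped (distance of large_bottle_center from where it was at the start of the episode above 0.02 m or angle between large_bottle_center's own z axis and vertical above 0.3 rad).
It fails at once if one of the things is knocked over (tipped by more than 45 degrees) (angle between any of block_center, small_bottle_center, tin_center, carton_center, cup_center's own z axis and vertical above 0.785 rad).
It also fails if it takes over 112 s, if anything falls off the work surface, if the arm or the gripper's body presses on something with over 40 N, if the wrist force passes 120 N, or if a joint passes its speed limit or range.

### The arm

A 7-joint arm with a two-finger parallel gripper is mounted at the origin on a cart in front of the work surface, level with it; the furniture and walls round the work are solid. World frame = base frame: x ahead of the robot, y to its left, z up, the work surface at z = 0. Lengths are in mm, angles in rad, forces in N, time in s.
With the tool pointing down it reaches from about 400 to 875 mm from the base axis. Payload 4.4 kg.
Tool frame: the origin (TCP) lies midway between the tips of the shut fingers; the grasp point (between the pads) lies 19 mm behind it (bot.hold_point_z is the distance from the TCP to the grasp point, in mm); z points along the fingers, y is the line along which they close (so a half turn about z gives the same grasp; the last joint's range is limited). The gripper opens to 85 mm and grips with 20 to 120 N. Pads are 22 mm wide; open, the fingers measure 114 mm over their backs; the gripper's body (76 mm by 85 mm) begins 54 mm behind the grasp point. The pads swing forward as they close: fully open they stand 13 mm farther back than shut.
Start: joints at [-1.412, 0.628, 0.038, 1.517, -0.027, 0.996, -0.02], TCP at [144.867, 633.665, 231.313] pointing down, gripper open.
Joint ranges: [-3.06, 3.06], [-0.37, 2.12], [-1.25, 1.32], [0.18, 2.47], [-1.1, 4.24], [0.23, 1.98], [-2.94, 2.94]. Speed limits (rad/s): [2.57, 2.57, 3.14, 3.14, 3.14, 3.14, 3.14].

### API

Orientations are given as a rotation vector (axis times angle).
In Python, from cell import bot gives the robot as it stands.
- The arm moves only by the tool carry_out, never from a script. Its arguments are lists of equal length, an entry for each row: "offset": the shift along the tool's x, y, z in cm, a list of three; "delta_rot": the turn, a rotation vector about the tool's x, y, z in degrees, a list of three; "grip": the finger opening in cm, from 0 to 8.54. A call has 1 to 20 rows; each row shifts and turns the commanded pose from where the row before left it, along the tool's axes as they then stand; what a row does not reach is not made up. A row lasts 1/10 s, in which the tool goes at most 50 mm and 8.59 degrees, less where a joint would pass 70% of its speed; a pose out of reach is approached as far as the arm can. A call with a gripper value outside its range is refused whole. The fingers move at their own pace and stop on an object; "newtons" is the grip in N (left out, the last holds). Time passes only in rows, so rows that do not move let the fingers close. It gives the time, the measured TCP pose, the force and the opening at its end, in the units of the state.
- bot.get_state(): the state, without advancing time (a new reading comes with each control period).
- bot.snapshot(name): name is "scene" or "top" or "wrist"; returns (picture, depth): 420x560x3 uint8, red, green, blue; 420x560 float32, mm along the optical axis (not along the pixel's ray), 0 where there is no reading.
- bot.camera_model(name): a dict with "intrinsics" (3x3 intrinsics, pixels), "rvec" (rotation vector, rad) and "tvec" (3), from world to camera coordinates, as OpenCV has them. Camera axes: x right, y down, z forward; pixel columns grow to the right and rows downward; lengths in mm; the calibration is good to about 2 mm. A picture is of the moment at which its call begins: read the wrist's pose just before it. camera_model takes no time and is no camera call; for the wrist camera it gives the pose at the moment of the call.
- bot.finish_job(): hands the job in, once; it reports no verdict.
The state is a dict: "time_s": time; "q": joint angles; "joint_vel": joint speeds; "effort": joint torques, N m; "ee_pos": TCP position; "eef_rot": TCP orientation; "force": force on the tool from outside, world axes, zero at the start; "torque": the same for the moment, N m; "grip_width": finger opening in mm.
Only numpy, scipy, OpenCV 4.12 (cv2) and the standard library are available. Lean on these libraries where they do the work, as an engineer would, in place of code of your own. Each camera call takes 0.05 s, during which the arm holds its last target. There are 200 camera calls.

## Working session

There is one attempt and no reset: what is moved stays moved. The work goes in short steps, Python scripts to look and compute and a tool call to move; the robot and the scene stay as the last step left them, time stands still between calls to the robot, and variables do not carry over. Pictures are saved under pics/ and viewed, on a budget of 14 in all, crops included, one or two more only if the job needs it, and the job is handed in when it is done.

Besides the shell and the picture viewer there is one more tool, called after ">>>" by a JSON object that holds its "fn" and its "kwargs". carry_out: Moves the arm, as the interface text tells. Its arguments: {"type":"object","properties":{"offset":{"type":"array"},"delta_rot":{"type":"array"},"grip":{"type":"array"},"newtons":{"type":"number"}},"required":["offset","delta_rot","grip"]}

```bash
mkdir -p pics; cat > h.py <<'E'
import numpy as np,cv2
from cell import bot
def save(n,f,crop=None,s=1):
    im,d=bot.snapshot(n); np.savez(''+f+'.npz',im=im,d=d,**bot.camera_model(n))
    cv2.imwrite('pics/'+f+'.png',im[:,:,::-1]); return im,d
def world(f,u,v,z=None):
    a=np.load(''+f+'.npz');K=a['intrinsics'];R=cv2.Rodrigues(a['rvec'])[0];t=a['tvec'].reshape(3)
    r=R.T@np.linalg.inv(K)@np.array([u,v,1.]);c=-R.T@t
    s=a['d'][int(round(v)),int(round(u))] if z is None else (z-c[2])/r[2]
    return c+s*r
E
python3 - <<'E'
from h import *
save('top','top1');save('scene','scene1')
s=bot.get_state();print(s)
for n in('top','scene','wrist'):print(n,bot.camera_model(n))
E
```

```text
{'time_s': 0.1, 'q': array([-1.41180174,  0.62924796,  0.03840864,  1.51823189, -0.02700982,
        0.9963228 , -0.0200077 ]), 'joint_vel': array([-0.00072608, -0.00129301,  0.00094548, -0.00205485,  0.00013002,
       -0.00208631, -0.00114833]), 'effort': array([ 2.44996154e-03, -5.64518881e+01,  1.23021159e+00, -1.93966484e+01,
        1.12212310e-02,  5.51675956e-03, -9.11668650e-06]), 'ee_pos': array([144.71270908, 633.12390235, 230.49561862]), 'eef_rot': array([-3.52314064e-01, -3.12156943e+00,  2.64100324e-03]), 'force': array([-0.25658829, -0.07331608,  0.33035786]), 'torque': array([-0.03911289,  0.03558648, -0.00379523]), 'grip_width': 85.26803500726965}
top {'intrinsics': array([[528.49550197,   0.        , 276.2621155 ],
       [  0.        , 528.49550197, 203.46726317],
       [  0.        ,   0.        ,   1.        ]]), 'rvec': array([ 2.1455676 , -2.15137739,  0.14682289]), 'tvec': array([ -21.9086944 ,  545.64022905, 1142.17783919])}
scene {'intrinsics': array([[436.76008633,   0.        , 284.96382754],
       [  0.        , 436.76008633, 208.03353626],
       [  0.        ,   0.        ,   1.        ]]), 'rvec': array([ 2.16671567, -0.965841  ,  0.40601713]), 'tvec': array([-386.68667318,  327.05260477,  628.37926708])}
wrist {'intrinsics': array([[318.75518219,   0.        , 279.23935468],
       [  0.        , 318.75518219, 211.10310393],
       [  0.        ,   0.        ,   1.        ]]), 'rvec': array([-2.239997  , -1.78585431, -0.29875967]), 'tvec': array([-648.30046869,  -43.92107619,  381.51705387])}
```

View pics/top1.png

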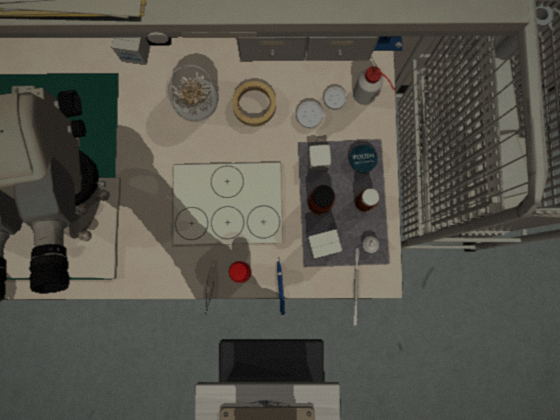

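View pics/scene1.png

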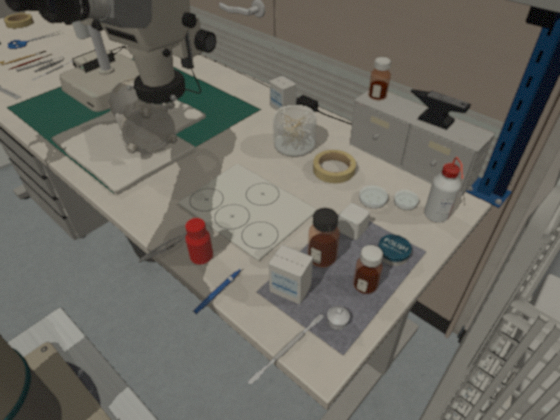

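The top view shows the board at (228,203) with rings at (191,222), (228,222), (263,222) and (227,181). On the mat are the block (320,155), tin (363,158), black-cap large bottle (321,198), white-cap small bottle (368,198), carton (325,243) and cup (371,244). The small bottle candidates are the black-cap one (321,198), the white-cap one (368,198) and the red one (239,271). The white-cap amber one fits. I'll confirm with an enlarged crop.

```bash
python3 - <<'E'
from h import *
im=cv2.imread('pics/top1.png')
cv2.imwrite('pics/c1.png',cv2.resize(im[130:280,165:395],None,fx=3.4,fy=3.4,interpolation=cv2.INTER_CUBIC))
for n,u,v,z in [('L',191,222.5,8),('M',227.5,222.5,8),('R',263.5,222,8),('B',227.5,181.5,8),('block',320,155,49),('tin',363,158,27),('large',321,197,117),('small',369,198,95),('carton',325,243,85),('cup',370.5,243,40),('red',239,271,92)]:
    print(n,world('top1',u,v,z).round(1),world('top1',u,v).round(1))
E
```

```text
L [506.5 171.1   8. ] [506.5 171.1   8.2]
M [506.3  87.9   8. ] [506.3  88.    7.5]
R [507.2   5.9   8. ] [507.1   5.9   8.5]
B [601.2  88.9   8. ] [600.5  88.5  11.9]
block [ 653.4 -121.7   49. ] [ 654.  -121.9   46.4]
tin [ 651.2 -221.4   27. ] [ 651.3 -221.5   26.5]
large [ 547.9 -116.9  117. ] [ 547.7 -116.8  118. ]
small [ 548.8 -220.7   95. ] [ 548.5 -220.4   96.5]
carton [ 454.1 -126.6   85. ] [ 454.  -126.5   86.4]
cup [ 456.7 -230.9   40. ] [ 456.8 -231.3   37.9]
red [395.6  54.8  92. ] [395.6  55.   89.5]
```

View pics/c1.png

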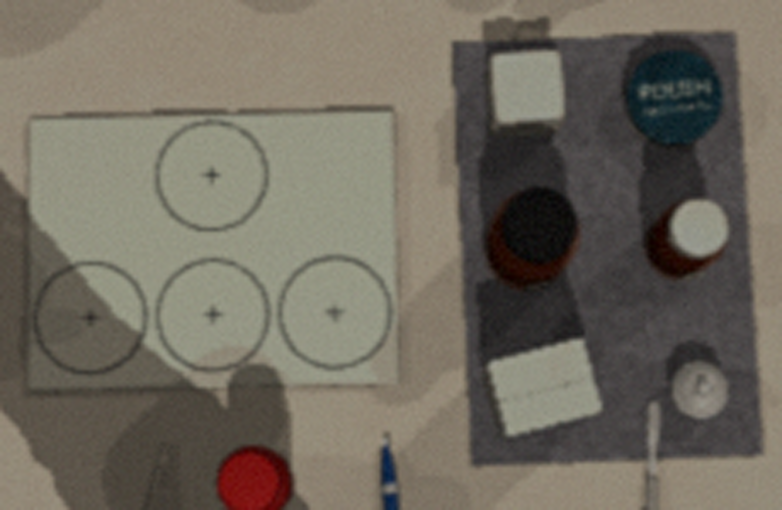

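The crop confirms the white-capped amber bottle, at crop (699,229), is the smaller one. The black-capped one at (538,225) is the larger, and the red one is the look-alike. Next I'll take centres from the depth data.

```bash
python3 - <<'E'
from h import *
V,U=np.mgrid[0:420,0:560]
a=np.load('top1.npz');R=cv2.Rodrigues(a['rvec'])[0];t=a['tvec'].reshape(3)
r=np.stack([U,V,np.ones_like(U)],-1).reshape(-1,3)@np.linalg.inv(a['intrinsics']).T*a['d'].reshape(-1,1)
W=(r-t)@R
for n,x,y,zt,rad in [('block',654,-122,49,45),('tin',651,-222,27,45),('large',548,-117,117,40),('small',548,-221,95,30),('carton',453,-127,85,50),('cup',456,-231,30,30)]:
    m=(np.hypot(W[:,0]-x,W[:,1]-y)<rad)&(abs(W[:,2]-zt)<8);P=W[m]
    print(n,m.sum(),P.mean(0).round(1),[np.round(q,1) for q in cv2.minAreaRect(P[:,:2].astype(np.float32))])
for u,v in [(191.5,223.2),(227.35,222.35),(263.5,222.1),(227,181.5)]:print(world('top1',u,v,8).round(1))
s=bot.get_state();Rt=cv2.Rodrigues(s['eef_rot'])[0];print(Rt.round(3))
for n in('scene','top','wrist'):
    c=bot.camera_model(n);C=-cv2.Rodrigues(c['rvec'])[0].T@c['tvec'].reshape(3);print(n,C)
print('wrist in tool',Rt.T@(C-s['ee_pos']))
E
```

```text
block 438 [ 653.2 -121.4   48.2] [array([ 653.7, -122.1]), array([48.1, 47.6]), np.float64(3.6)]
tin 628 [ 650.8 -221.9   26.2] [array([ 650.9, -222.1]), array([63.1, 63.7]), np.float64(43.8)]
large 383 [ 551.1 -122.3  116.8] [array([ 551.2, -122.2]), array([44.1, 44.6]), np.float64(87.5)]
small 236 [ 552.2 -223.9   94.1] [array([ 552.2, -224.3]), array([35. , 35.4]), np.float64(22.3)]
carton 665 [ 453.3 -126.4   84.9] [array([ 453.6, -126.6]), array([48.1, 62. ]), np.float64(14.8)]
cup 206 [ 454.9 -232.9   28.3] [array([ 455.4, -233.6]), array([34.3, 36. ]), np.float64(88.7)]
[504.9 170.    8. ]
[506.6  88.3   8. ]
[507.    5.9   8. ]
[601.2  90.    8. ]
[[-0.975  0.223 -0.   ]
 [ 0.223  0.975 -0.002]
 [ 0.    -0.002 -1.   ]]
scene [  92.54913825 -441.39201448  669.29682456]
top [ 382.4075707   -25.82054376 1206.59488486]
wrist [ 63.4406865  651.14318095 373.85245517]
wrist in tool [  83.24573776   -0.79149206 -143.35459297]
```

>>> {"fn": "carry_out", "kwargs": {"offset": [[0,-2,0],[0,-3,0],[0,-3,0],[0,-3,0]], "delta_rot": [[0,0,0],[0,0,0],[0,0,0],[0,0,0]], "grip": [8.5,8.5,8.5,8.5], "newtons": 30}}

```text
time_s: 0.5
ee_pos: [120.0, 525.0, 230.8]
eef_rot: [-0.352, -3.122, 0.001]
force: [-0.3, 0.6, -0.6]
grip_width: 85.3
```

>>> {"fn": "carry_out", "kwargs": {"offset": [[0,-3,0],[0,-3,0],[0,-3,0],[0,-2.5,0],[-4.5,-0.2,0],[-4.5,-0.2,0],[-4.5,-0.2,0],[-4.5,-0.2,0],[-4.5,-0.2,0],[-4.5,-0.2,0],[-4.5,-0.2,0],[-4.5,-0.2,0],[-4.5,-0.2,0],[-4.5,-0.2,0],[-4.5,-0.2,0],[-4.5,-0.2,0],[0,0,0]], "delta_rot": [[0,0,0],[0,0,0],[0,0,0],[0,0,0],[0,0,6.4],[0,0,6.4],[0,0,6.4],[0,0,6.4],[0,0,6.4],[0,0,6.4],[0,0,6.4],[0,0,6.4],[0,0,6.4],[0,0,6.4],[0,0,6.4],[0,0,6.4],[0,0,0]], "grip": [8.5,8.5,8.5,8.5,8.5,8.5,8.5,8.5,8.5,8.5,8.5,8.5,8.5,8.5,8.5,8.5,8.5]}}

```text
time_s: 2.2
ee_pos: [412.7, 20.9, 231.6]
eef_rot: [2.227, 2.212, -0.002]
force: [1.0, 0.1, 0.4]
grip_width: 85.0
```

>>> {"fn": "carry_out", "kwargs": {"offset": [[-3.7,1.0,0],[-3.7,1.0,0],[-3.7,1.0,0],[-3.7,1.0,0],[0,0,0],[0,0,0],[0,0,0],[0,0,0],[0,0,0],[0,0,0],[0,0,0],[0,0,0],[0,0,0],[0,0,0],[0,0,0],[0,0,0],[0,0,0],[0,0,0]], "delta_rot": [[0,0,0],[0,0,0],[0,0,0],[0,0,0],[0,0,-8.1],[0,0,-8.1],[0,0,-8.1],[0,0,-8.1],[0,0,-8.1],[0,0,-8.1],[0,0,-8.1],[0,0,-8.1],[0,0,-8.1],[0,0,-8.1],[0,0,-8.1],[0,0,-8.1],[0,0,-8.1],[0,0,0]], "grip": [8.5,8.5,8.5,8.5,8.5,8.5,8.5,8.5,8.5,8.5,8.5,8.5,8.5,8.5,8.5,8.5,8.5,8.5]}}

```text
time_s: 4.0
ee_pos: [453.4, -120.2, 231.1]
eef_rot: [0.429, -3.112, -0.001]
force: [-0.0, 0.4, 0.8]
grip_width: 85.2
```

```bash
python3 - <<'E'
from h import *
im,d=save('wrist','w1');s=bot.get_state();print(s['ee_pos'].round(1),cv2.Rodrigues(s['eef_rot'])[0].round(3),s['q'].round(2))
a=np.load('w1.npz');K=a['intrinsics'];R=cv2.Rodrigues(a['rvec'])[0];t=a['tvec'].reshape(3)
V,U=np.mgrid[0:420,0:560]
W=(np.stack([U,V,np.ones_like(U)],-1).reshape(-1,3)@np.linalg.inv(K).T*a['d'].reshape(-1,1)-t)@R
m=(np.hypot(W[:,0]-453,W[:,1]+126)<50)&(abs(W[:,2]-85)<6)
print(W[m].mean(0),cv2.minAreaRect(W[m][:,:2].astype(np.float32)))
E
```

```text
[ 453.4 -120.4  231.1] [[-0.964 -0.267 -0.   ]
 [-0.267  0.964  0.001]
 [ 0.     0.001 -1.   ]] [ 0.2   0.37 -0.    2.    0.    0.77  2.04]
[ 452.88896077 -126.02123272   85.75063172] ((454.29400634765625, -125.6697769165039), (48.54951095581055, 61.93872833251953), 14.305444717407227)
```

View pics/w1.png

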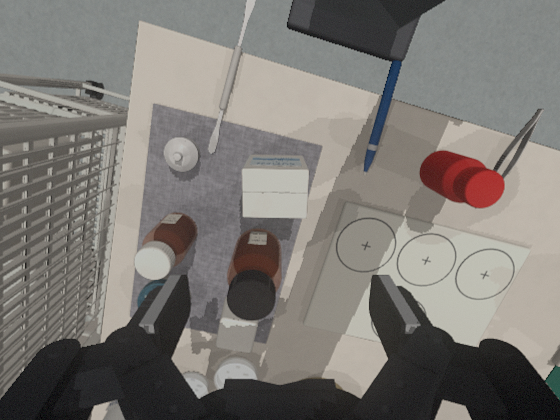

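The wrist view agrees with the top view on the carton, at (275,188) in the picture. The large bottle is at (252,290), the cup at (181,156) and the small bottle at (160,250). Now I'll grasp the carton across its 62 mm side.

>>> {"fn": "carry_out", "kwargs": {"offset": [[0.15,-0.55,3],[0,0,4.5],[0,0,4.5],[0,0,4],[0,0,2],[0,0,1],[0,0,0],[0,0,0],[0,0,0],[0,0,0],[0,0,0],[0,0,0]], "delta_rot": [[0,0,0],[0,0,0],[0,0,0],[0,0,0],[0,0,0],[0,0,0],[0,0,0],[0,0,0],[0,0,0],[0,0,0],[0,0,0],[0,0,0]], "grip": [8.5,8.5,8.5,8.5,8.5,8.5,8.5,5.5,5.5,5.5,5.5,5.5], "newtons": 30}}

```text
time_s: 5.25
ee_pos: [454.6, -126.9, 42.6]
eef_rot: [-0.426, 3.11, -0.001]
force: [0.2, 0.4, 7.7]
grip_width: 61.5
```

>>> {"fn": "carry_out", "kwargs": {"offset": [[0,0,-1],[0,0,-3],[0,0,-4.5],[0,0,-4.5],[0,0,0],[0,0,0],[-2.45,3.6,0],[-2.45,3.6,0],[-2.45,3.6,0],[-2.45,3.6,0],[-2.45,3.6,0],[-2.45,3.6,0],[0,0,0],[0,0,0]], "delta_rot": [[0,0,0],[0,0,0],[0,0,0],[0,0,0],[0,0,7.6],[0,0,7.6],[0,0,0],[0,0,0],[0,0,0],[0,0,0],[0,0,0],[0,0,0],[0,0,0],[0,0,0]], "grip": [5.5,5.5,5.5,5.5,5.5,5.5,5.5,5.5,5.5,5.5,5.5,5.5,5.5,5.5]}}

```text
time_s: 6.65
ee_pos: [598.6, 91.6, 171.5]
eef_rot: [0.015, -3.141, -0.0]
force: [-1.0, -0.8, -0.6]
grip_width: 61.6
```

>>> {"fn": "carry_out", "kwargs": {"offset": [[-0.25,-0.15,2],[0,0,4],[0,0,3.5],[0,0,2],[0,0,0.7],[0,0,0.1],[0,0,0.1],[0,0,0]], "delta_rot": [[0,0,0],[0,0,0],[0,0,0],[0,0,0],[0,0,0],[0,0,0],[0,0,0],[0,0,0]], "grip": [5.5,5.5,5.5,5.5,5.5,5.5,5.5,5.5]}}

```text
time_s: 7.45
ee_pos: [602.0, 88.5, 48.3]
eef_rot: [-0.01, 3.14, 0.0]
force: [0.0, -0.8, -0.5]
grip_width: 61.8
```

>>> {"fn": "carry_out", "kwargs": {"offset": [[0,0,0.1],[0,0,0],[0,0,0],[0,0,0],[0,0,0],[0,0,-2],[0,0,-4],[0,0,-5],[0,0,-4.5],[-0.85,-3.5,0],[-0.85,-3.5,0],[-0.85,-3.5,0],[-0.85,-3.5,0],[-0.85,-3.5,0],[-0.85,-3.5,0],[0,0,0],[0,0,0]], "delta_rot": [[0,0,0],[0,0,0],[0,0,0],[0,0,0],[0,0,0],[0,0,0],[0,0,0],[0,0,0],[0,0,0],[0,0,0],[0,0,0],[0,0,0],[0,0,0],[0,0,0],[0,0,0],[0,0,0],[0,0,0]], "grip": [5.5,7.5,7.5,7.5,8,8,8,8,8,8,8,8,8,8,7.5,7.5,7.5]}}

```text
time_s: 9.15
ee_pos: [653.6, -121.7, 200.9]
eef_rot: [0.008, -3.141, -0.0]
force: [-0.6, 0.7, 1.1]
grip_width: 74.9
```

```bash
cat >> h.py <<'E'
def locate(f,x,y,zt,rad,dz=6):
    a=np.load(''+f+'.npz');R=cv2.Rodrigues(a['rvec'])[0];t=a['tvec'].reshape(3)
    V,U=np.mgrid[0:420,0:560]
    W=(np.stack([U,V,np.ones_like(U)],-1).reshape(-1,3)@np.linalg.inv(a['intrinsics']).T*a['d'].reshape(-1,1)-t)@R
    m=(np.hypot(W[:,0]-x,W[:,1]-y)<rad)&(abs(W[:,2]-zt)<dz);P=W[m]
    return m.sum(),P.mean(0).round(1),cv2.minAreaRect(P[:,:2].astype(np.float32))
E
python3 - <<'E'
from h import *
save('top','t2');s=bot.get_state();print(s['ee_pos'].round(1))
print(locate('t2',601,90,90,60));
try: print(locate('t2',653,-122,49,45))
except Exception as e: print(e)
E
```

```text
[ 653.7 -119.8  200.9]
(np.int64(636), array([601.3,  86.7,  89.5]), ((601.3579711914062, 86.67501068115234), (48.576927185058594, 60.91994857788086), 0.6429452896118164))
(np.int64(0), array([nan, nan, nan]), ((0.0, 0.0), (0.0, 0.0), 0.0))h.py:16: RuntimeWarning: Mean of empty slice.
  return m.sum(),P.mean(0).round(1),cv2.minAreaRect(P[:,:2].astype(np.float32))
  ret = um.true_divide(
```

View pics/t2.png

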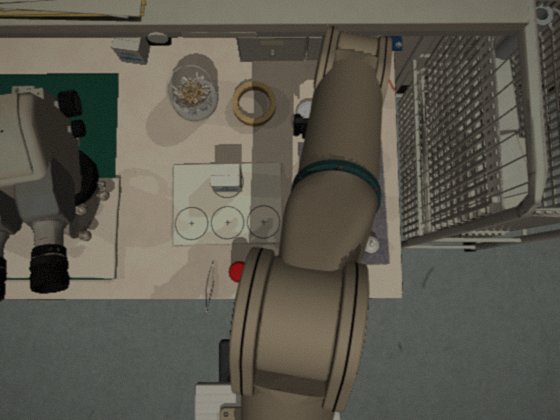

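Carton placed at (601.3, 86.7), about 3 mm off its ring and upright. I'll turn the tool back so the camera is not over the large bottle, then take the block with the fingers closing along world x.

>>> {"fn": "carry_out", "kwargs": {"offset": [[0,0,0],[0,0,0],[0,0,0],[0,0,0],[0,0,0],[0,0,0],[0,0,0],[0,0,0],[0,0,0],[0,0,0],[0,0,0],[-0.1,0,3],[0,0,4],[0,0,4],[0,0,4],[0,0,2.5],[0,0,0]], "delta_rot": [[0,0,8.2],[0,0,8.2],[0,0,8.2],[0,0,8.2],[0,0,8.2],[0,0,8.2],[0,0,8.2],[0,0,8.2],[0,0,8.2],[0,0,8.2],[0,0,8.2],[0,0,0],[0,0,0],[0,0,0],[0,0,0],[0,0,0],[0,0,0]], "grip": [7.5,7.5,7.5,7.5,7.5,7.5,7.5,7.5,7.5,7.5,7.5,7.5,7.5,7.5,7.5,7.5,7.5]}}

```text
time_s: 10.9
ee_pos: [650.9, -118.0, 22.2]
eef_rot: [-2.209, -2.223, 0.005]
force: [-0.6, 0.8, -0.8]
grip_width: 74.8
```

```bash
python3 - <<'E'
from h import *
s=bot.get_state();print(s['ee_pos'].round(1),s['force'].round(1),cv2.Rodrigues(s['eef_rot'])[0].round(3)[:2,:2],s['q'].round(2))
E
```

```text
[ 650.9 -118.    22.2] [-0.6  0.8 -0.8] [[-0.006  1.   ]
 [ 1.     0.006]] [-0.09  0.95  0.41  1.62 -0.53  0.7   0.59]
```

>>> {"fn": "carry_out", "kwargs": {"offset": [[-0.4,0.25,0.6],[0,0,0.6],[0,0,0],[0,0,0],[0,0,0],[0,0,0],[0,0,0],[0,0,0],[0,0,0]], "delta_rot": [[0,0,0],[0,0,0],[0,0,0],[0,0,0],[0,0,0],[0,0,0],[0,0,0],[0,0,0],[0,0,0]], "grip": [7.5,7.5,7.5,4,4,4,4,4,4], "newtons": 40}}

```text
time_s: 11.8
ee_pos: [657.2, -125.8, 15.4]
eef_rot: [2.216, 2.225, 0.002]
force: [-0.6, -0.6, 5.7]
grip_width: 49.5
```

```bash
python3 - <<'E'
from h import *
for i in range(3):
    s=bot.get_state();print(s['time_s'],s['ee_pos'].round(1),s['force'].round(1)); bot.snapshot('wrist')
E
```

```text
11.8 [ 657.2 -125.8   15.4] [-0.6 -0.6  5.7]
11.85 [ 657.2 -125.8   15.5] [-0.3  0.   6. ]
11.9 [ 657.2 -125.8   15.5] [-0.8  0.5  6.6]
```

>>> {"fn": "carry_out", "kwargs": {"offset": [[0,0,-1],[0,0,-3],[0,0,-4],[0,0,-4],[0,0,-3],[3.5,-2.45,0],[3.5,-2.45,0],[3.5,-2.45,0],[3.5,-2.45,0],[3.5,-2.45,0],[3.5,-2.45,0],[0,0,0],[0,0,0],[0,0,0]], "delta_rot": [[0,0,0],[0,0,0],[0,0,0],[0,0,0],[0,0,0],[0,0,0],[0,0,0],[0,0,0],[0,0,0],[0,0,0],[0,0,0],[0,0,0],[0,0,0],[0,0,0]], "grip": [4,4,4,4,4,4,4,4,4,4,4,4,4,4]}}

```text
time_s: 13.35
ee_pos: [509.6, 82.8, 164.8]
eef_rot: [2.217, 2.223, 0.001]
force: [0.5, -0.5, -2.1]
grip_width: 49.5
```

```bash
python3 - <<'E'
from h import *
save('scene','s2');s=bot.get_state();print(s['ee_pos'].round(1),s['force'].round(1),s['grip_width'])
E
```

```text
[509.6  82.4 164.7] [ 0.5  0.3 -0.9] 49.36562095474767
```

View pics/s2.png

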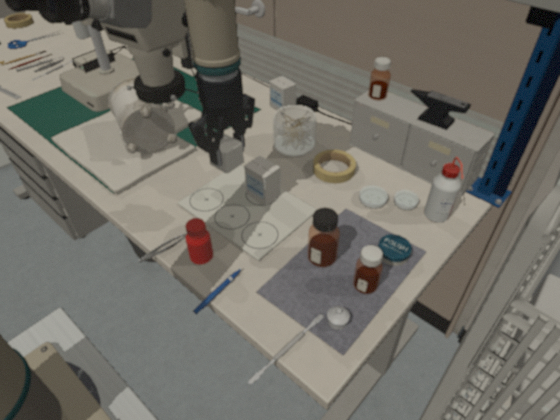

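>>> {"fn": "carry_out", "kwargs": {"offset": [[0.1,-0.3,3],[0,0,4],[0,0,4],[0,0,2.4],[0,0,0.6],[0,0,0.1],[0,0,0],[0,0,0]], "delta_rot": [[0,0,0],[0,0,0],[0,0,0],[0,0,0],[0,0,0],[0,0,0],[0,0,0],[0,0,0]], "grip": [4,4,4,4,4,4,4,4]}}

```text
time_s: 14.2
ee_pos: [506.9, 84.7, 24.6]
eef_rot: [2.216, 2.224, 0.003]
force: [-0.1, 0.4, -1.7]
grip_width: 49.9
```

>>> {"fn": "carry_out", "kwargs": {"offset": [[0,0,0.2],[0,0,0.15],[0,0,0],[0,0,0],[0,0,0],[0,0,0],[0,0,-1],[0,0,-4],[0,0,-4.5],[0,0,-4.5],[0,0,-3],[-3.84,1.8,0],[-3.84,1.8,0],[-3.84,1.8,0],[-3.84,1.8,0],[-3.84,1.8,0],[-3.84,1.8,0],[-3.84,1.8,0],[-3.84,1.8,0],[0,0,0]], "delta_rot": [[0,0,0],[0,0,0],[0,0,0],[0,0,0],[0,0,0],[0,0,0],[0,0,0],[0,0,0],[0,0,0],[0,0,0],[0,0,0],[0,0,0],[0,0,0],[0,0,0],[0,0,0],[0,0,0],[0,0,0],[0,0,0],[0,0,0],[0,0,0]], "grip": [4,4,4,6.5,6.5,6.5,6.5,6.5,6.5,6.5,6.5,7.5,8.5,8.5,8.5,8.5,8.5,8.5,8.5,8.5]}}

```text
time_s: 16.2
ee_pos: [650.7, -230.2, 190.6]
eef_rot: [2.221, 2.213, -0.006]
force: [-0.6, 0.3, 0.0]
grip_width: 85.2
```

```bash
python3 - <<'E'
from h import *
save('top','t3');s=bot.get_state();print(s['ee_pos'].round(1),s['force'].round(1),s['grip_width'],cv2.Rodrigues(s['eef_rot'])[0].round(3)[:,:2])
print(locate('t3',506,88,54,45)); print(locate('t3',601,88,90,45))
E
```

```text
[ 650.2 -226.2  190.1] [0.3 0.1 0.8] 84.93672395815567 [[ 0.001  1.   ]
 [ 1.    -0.001]
 [-0.003 -0.   ]]
(np.int64(0), array([nan, nan, nan]), ((0.0, 0.0), (0.0, 0.0), 0.0))
(np.int64(639), array([601.3,  86.7,  89.6]), ((601.3958129882812, 86.74361419677734), (48.3729362487793, 61.09276580810547), 0.13582898676395416))h.py:16: RuntimeWarning: Mean of empty slice.
  return m.sum(),P.mean(0).round(1),cv2.minAreaRect(P[:,:2].astype(np.float32))
  ret = um.true_divide(
```

>>> {"fn": "carry_out", "kwargs": {"offset": [[0.4,0.1,3],[0,0,4.5],[0,0,4.5],[0,0,4],[0,0,1.5],[0,0,0],[0,0,0]], "delta_rot": [[0,0,0],[0,0,0],[0,0,0],[0,0,0],[0,0,0],[0,0,0],[0,0,0]], "grip": [8.5,8.5,8.5,8.5,8.5,8.5,8.5]}}

```text
time_s: 16.95
ee_pos: [652.5, -217.6, 16.3]
eef_rot: [2.216, 2.226, 0.001]
force: [-0.5, -0.5, 0.3]
grip_width: 85.1
```

>>> {"fn": "carry_out", "kwargs": {"offset": [[-0.2,0,0.7],[0,0,0.5],[0,0,0],[0,0,0],[0,0,0]], "delta_rot": [[0,0,0],[0,0,0],[0,0,0],[0,0,0],[0,0,0]], "grip": [8.5,8.5,8.5,8.5,8.5]}}

```text
time_s: 17.45
ee_pos: [652.0, -220.0, 3.1]
eef_rot: [2.217, 2.225, 0.0]
force: [-0.3, 0.1, -0.2]
grip_width: 85.3
```

Close on the tin with a 2 mm correction.

>>> {"fn": "carry_out", "kwargs": {"offset": [[-0.2,0,0],[0,0,0],[0,0,0],[0,0,0],[0,0,0],[0,0,0]], "delta_rot": [[0,0,0],[0,0,0],[0,0,0],[0,0,0],[0,0,0],[0,0,0]], "grip": [8.5,6,6,6,6,6], "newtons": 40}}

```text
time_s: 18.05
ee_pos: [651.8, -222.2, 3.4]
eef_rot: [2.217, 2.225, -0.0]
force: [-2.1, 0.6, 5.7]
grip_width: 62.2
```

>>> {"fn": "carry_out", "kwargs": {"offset": [[0,0,-1],[0,0,-3],[0,0,-4],[0,0,-4],[0,0,-3.5],[3.8,-2.42,0],[3.8,-2.42,0],[3.8,-2.42,0],[3.8,-2.42,0],[3.8,-2.42,0],[3.8,-2.42,0],[0,0,0],[0,0,0],[0,0,0]], "delta_rot": [[0,0,0],[0,0,0],[0,0,0],[0,0,0],[0,0,0],[0,0,0],[0,0,0],[0,0,0],[0,0,0],[0,0,0],[0,0,0],[0,0,0],[0,0,0],[0,0,0]], "grip": [6,6,6,6,6,6,6,6,6,6,6,6,6,6]}}

```text
time_s: 19.45
ee_pos: [506.8, 4.6, 158.3]
eef_rot: [2.217, 2.223, 0.001]
force: [0.5, 0.0, -1.1]
grip_width: 61.8
```

```bash
python3 - <<'E'
from h import *
save('wrist','w3');save('scene','s3');s=bot.get_state();print(s['ee_pos'].round(1),s['force'].round(1),s['grip_width'])
a=cv2.imread('pics/w3.png');b=cv2.imread('pics/s3.png')
cv2.imwrite('pics/c3.png',np.hstack([cv2.resize(a,(400,300)),cv2.resize(b[90:300,140:420],(400,300))]))
print(locate('w3',507,88,54,40));print(locate('s3',507,88,54,40))
E
```

```text
[506.7   4.1 158. ] [ 0.1 -0.  -0.9] 61.97076609114066
(np.int64(4295), array([507.1,  89.8,  54.6]), ((507.0610046386719, 88.9721450805664), (47.16158676147461, 47.36543655395508), 2.3453891277313232))
(np.int64(395), array([502.5,  87.7,  53.5]), ((503.6925354003906, 90.30208587646484), (48.09967803955078, 48.76971435546875), 3.6468091011047363))
```

View pics/c3.png

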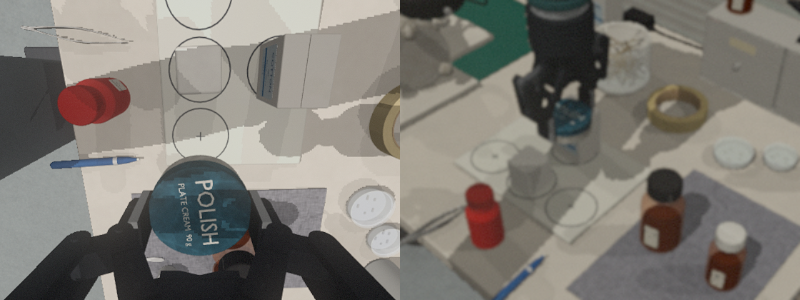

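The left half (wrist) shows the block centred on the middle ring at (200,70) and the tin held level at (200,207). The right half (scene) agrees. I'll measure the held tin and lower it.

```bash
python3 - <<'E'
from h import *
print(locate('w3',507,4,182,45,10))
E
```

```text
(np.int64(17000), array([507.9,   8.4, 181.9]), ((509.948486328125, 6.2133026123046875), (69.85147094726562, 64.91455078125), 39.13911056518555))
```

>>> {"fn": "carry_out", "kwargs": {"offset": [[0.1,0,3],[0,0,4],[0,0,4],[0,0,2.8],[0,0,0.9],[0,0,0],[0,0,0],[0,0,0]], "delta_rot": [[0,0,0],[0,0,0],[0,0,0],[0,0,0],[0,0,0],[0,0,0],[0,0,0],[0,0,0]], "grip": [6,6,6,6,6,6,6,6]}}

```text
time_s: 20.35
ee_pos: [506.9, 6.2, 11.8]
eef_rot: [2.216, 2.224, 0.002]
force: [-0.2, 0.3, -0.9]
grip_width: 61.5
```

>>> {"fn": "carry_out", "kwargs": {"offset": [[-0.2,0,0.2],[0,0,0.15],[0,0,0],[0,0,0],[0,0,0],[0,0,0],[0,0,-1],[0,0,-4],[0,0,-4.5],[0,0,-4.5],[0,0,-4.5],[-3.8,0.75,0],[-3.8,0.75,0],[-3.8,0.75,0],[-3.8,0.75,0],[-3.8,0.75,0],[-3.8,0.75,0],[0,0,0],[0,0,0],[0,0,0]], "delta_rot": [[0,0,0],[0,0,0],[0,0,0],[0,0,0],[0,0,0],[0,0,0],[0,0,0],[0,0,0],[0,0,0],[0,0,0],[0,0,0],[0,0,0],[0,0,0],[0,0,0],[0,0,0],[0,0,0],[0,0,0],[0,0,0],[0,0,0],[0,0,0]], "grip": [6,6,6,8,8,8,8,8,8,8,8,8,8,8,8,8,8,8,8,8]}}

```text
time_s: 22.35
ee_pos: [551.5, -221.6, 192.3]
eef_rot: [-2.215, -2.226, -0.001]
force: [0.4, -0.3, 0.4]
grip_width: 79.9
```

```bash
python3 - <<'E'
from h import *
save('top','t4');save('wrist','w4');s=bot.get_state();print(s['ee_pos'].round(1),s['force'].round(1),s['grip_width'])
for f in('t4','w4'):
  for p in [(507,5,32,40),(507,88,54,40),(552,-122,117,35),(552,-224,95,35)]:
    try:
      m,c,_=locate(f,*p)
      print(f,p,m,c,_)
    except Exception as e:print(f,p,'none')
E
```

```text
[ 551.8 -221.3  192.3] [ 0.2  0.4 -0.9] 80.43248144691935
t4 (507, 5, 32, 40) 639 [506.7   3.7  30.9] ((506.62286376953125, 3.971637725830078), (63.25353240966797, 62.991798400878906), 63.62691116333008)
t4 (507, 88, 54, 40) 459 [505.4  88.1  53.5] ((506.0506591796875, 88.17707061767578), (46.82583236694336, 46.77957534790039), 0.8924691081047058)
t4 (552, -122, 117, 35) 344 [ 552.8 -121.5  117.1] ((553.9271850585938, -121.61836242675781), (38.60984802246094, 45.52760314941406), 27.757312774658203)
t4 (552, -224, 95, 35) 0 [nan nan nan] ((0.0, 0.0), (0.0, 0.0), 0.0)
w4 (507, 5, 32, 40) 0 [nan nan nan] ((0.0, 0.0), (0.0, 0.0), 0.0)
w4 (507, 88, 54, 40) 0 [nan nan nan] ((0.0, 0.0), (0.0, 0.0), 0.0)
w4 (552, -122, 117, 35) 4393 [ 552.6 -121.5  118.2] ((552.6073608398438, -122.04852294921875), (45.60891342163086, 45.127681732177734), 50.65151596069336)
w4 (552, -224, 95, 35) 1574 [ 553.5 -222.6   95.1] ((553.7014770507812, -223.63121032714844), (36.32612991333008, 36.239749908447266), 43.35400390625)h.py:16: RuntimeWarning: Mean of empty slice.
  return m.sum(),P.mean(0).round(1),cv2.minAreaRect(P[:,:2].astype(np.float32))
  ret = um.true_divide(
```

>>> {"fn": "carry_out", "kwargs": {"offset": [[-0.25,0.1,3],[0,0,4.5],[0,0,4.5],[0,0,2.5],[0,0,0.9],[0,0,0],[0,0,0]], "delta_rot": [[0,0,0],[0,0,0],[0,0,0],[0,0,0],[0,0,0],[0,0,0],[0,0,0]], "grip": [8,8,8,8,8,8,8]}}

```text
time_s: 23.15
ee_pos: [553.7, -225.9, 39.6]
eef_rot: [2.215, 2.225, 0.001]
force: [0.5, -0.8, 0.5]
grip_width: 80.0
```

>>> {"fn": "carry_out", "kwargs": {"offset": [[0.1,0,0],[0,0,0],[0,0,0],[0,0,0],[0,0,0],[0,0,0],[0,0,0]], "delta_rot": [[0,0,0],[0,0,0],[0,0,0],[0,0,0],[0,0,0],[0,0,0],[0,0,0]], "grip": [6,4,4,4,4,4,4], "newtons": 40}}

```text
time_s: 23.85
ee_pos: [553.4, -224.8, 39.7]
eef_rot: [2.216, 2.225, 0.002]
force: [-1.1, 1.1, 6.5]
grip_width: 45.9
```

>>> {"fn": "carry_out", "kwargs": {"offset": [[0,0,-1],[0,0,-3],[0,0,-4],[0,0,-4],[0,0,-3.5],[0,0,0],[0,0,0],[0,0,0],[0,0,0],[0,0,0],[0,0,0],[0,0,0],[0,0,0],[0,0,0],[0,0,0],[0,0,0],[0,0,0],[0,0,0]], "delta_rot": [[0,0,0],[0,0,0],[0,0,0],[0,0,0],[0,0,0],[0,0,-8.2],[0,0,-8.2],[0,0,-8.2],[0,0,-8.2],[0,0,-8.2],[0,0,-8.2],[0,0,-8.2],[0,0,-8.2],[0,0,-8.2],[0,0,-8.2],[0,0,-8.2],[0,0,0],[0,0,0]], "grip": [4,4,4,4,4,4,4,4,4,4,4,4,4,4,4,4,4,4]}}

```text
time_s: 25.65
ee_pos: [552.4, -225.1, 193.7]
eef_rot: [-0.005, 3.142, -0.0]
force: [0.9, 0.3, -1.0]
grip_width: 46.2
```

>>> {"fn": "carry_out", "kwargs": {"offset": [[0.5,2,0],[0.5,4,0],[0.5,4,0],[0.5,4,0],[0.5,4,0],[0.5,4,0],[0.5,4,0],[0.5,4,0],[0.4,4,0],[0.4,3,0],[0,2,0],[0,0,0],[0,0,0],[0,0,0]], "delta_rot": [[0,0,0],[0,0,0],[0,0,0],[0,0,0],[0,0,0],[0,0,0],[0,0,0],[0,0,0],[0,0,0],[0,0,0],[0,0,0],[0,0,0],[0,0,0],[0,0,0]], "grip": [4,4,4,4,4,4,4,4,4,4,4,4,4,4]}}

```text
time_s: 27.05
ee_pos: [502.0, 163.2, 193.4]
eef_rot: [-0.007, 3.142, -0.002]
force: [-0.1, -0.1, -1.6]
grip_width: 46.2
```

```bash
python3 - <<'E'
from h import *
save('wrist','w5');save('scene','s5');s=bot.get_state();print(s['ee_pos'].round(1),s['force'].round(1),s['grip_width'],s['q'].round(2),cv2.Rodrigues(s['eef_rot'])[0].round(3))
a=cv2.imread('pics/w5.png');b=cv2.imread('pics/s5.png')
cv2.imwrite('pics/c5.png',np.hstack([cv2.resize(a,(400,300)),cv2.resize(b[50:260,100:380],(400,300))]))
x,y,z=s['ee_pos'];print(locate('w5',x,y,z+55,35,8))
E
```

```text
[502.  163.3 193.4] [-0.4 -0.3 -1.1] 46.03996092270094 [-0.47  0.51  0.14  1.9  -0.1   0.74  1.31] [[-1.    -0.004 -0.   ]
 [-0.004  1.    -0.001]
 [ 0.    -0.001 -1.   ]]
(np.int64(9505), array([495.3, 162.9, 248.2]), ((498.1943054199219, 164.55615234375), (33.196266174316406, 66.23241424560547), 9.35520076751709))
```

View pics/c5.png

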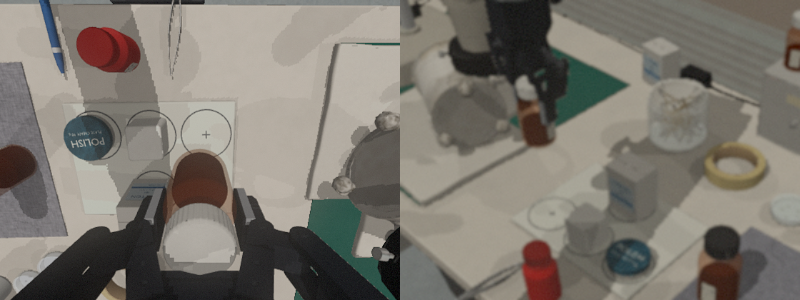

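The wrist half shows the bottle held at (200,200) just short of the left ring (206,134), with the tin (90,137) and block (150,135) on their rings. The scene half shows the bottle hanging upright. Lowering it now.

>>> {"fn": "carry_out", "kwargs": {"offset": [[-0.35,0.7,2],[0,0,4],[0,0,4],[0,0,3.2],[0,0,1.2],[0,0,0],[0,0,0],[0,0,0]], "delta_rot": [[0,0,0],[0,0,0],[0,0,0],[0,0,0],[0,0,0],[0,0,0],[0,0,0],[0,0,0]], "grip": [4,4,4,4,4,4,4,4]}}

```text
time_s: 27.95
ee_pos: [506.7, 172.2, 51.0]
eef_rot: [-0.011, 3.138, 0.002]
force: [1.0, -0.3, -1.3]
grip_width: 46.1
```

>>> {"fn": "carry_out", "kwargs": {"offset": [[0,-0.15,0.3],[0,0,0.2],[0,0,0.1],[0,0,0.05],[0,0,0]], "delta_rot": [[0,0,0],[0,0,0],[0,0,0],[0,0,0],[0,0,0]], "grip": [4,4,4,4,4]}}

```text
time_s: 28.45
ee_pos: [505.9, 170.4, 44.7]
eef_rot: [-0.011, 3.14, 0.001]
force: [-3.1, -0.9, 14.5]
grip_width: 46.3
```

>>> {"fn": "carry_out", "kwargs": {"offset": [[0,0,-0.1],[0,0,0],[0,0,0],[0,0,0],[0,0,0],[0,0,-2],[0,0,-4.5],[0,0,-5],[0,0,-4.5],[0,0,0]], "delta_rot": [[0,0,0],[0,0,0],[0,0,0],[0,0,0],[0,0,0],[0,0,0],[0,0,0],[0,0,0],[0,0,0],[0,0,0]], "grip": [4,6,6,6,6.2,6.2,6.2,6.2,6.2,6.2]}}

```text
time_s: 29.45
ee_pos: [509.2, 171.6, 209.7]
eef_rot: [-0.011, 3.131, 0.007]
force: [0.4, 0.1, -0.8]
grip_width: 61.7
```

>>> {"fn": "carry_out", "kwargs": {"offset": [[0.5,-2,0],[0.5,-4,0],[0.5,-4,0],[0.5,-4,0],[0.5,-4,0],[0.5,-4,0],[0.5,-4,0],[0.5,-4,0],[0.5,-4,0],[0.5,-4,0],[0.1,-2.3,0],[0,0,0],[0,0,0],[0,0,0]], "delta_rot": [[0,0,0],[0,0,0],[0,0,0],[0,0,0],[0,0,0],[0,0,0],[0,0,0],[0,0,0],[0,0,0],[0,0,0],[0,0,0],[0,0,0],[0,0,0],[0,0,0]], "grip": [6.2,6.2,6.2,6.2,6.2,6.2,6.2,6.2,6.2,6.2,6.2,6.2,6.2,6.2]}}

```text
time_s: 30.85
ee_pos: [457.2, -231.3, 203.3]
eef_rot: [0.014, -3.141, -0.002]
force: [-0.4, -0.3, 0.3]
grip_width: 62.1
```

```bash
python3 - <<'E'
from h import *
save('top','t6');save('wrist','w6');s=bot.get_state();print(s['ee_pos'].round(1),s['force'].round(1),s['grip_width'],s['q'].round(2))
for f,p in [('t6',(507,5,32,40)),('t6',(507,88,54,40)),('t6',(505,170,100,40)),('t6',(601,88,90,45)),('w6',(455,-233,26,30,8))]:
    print(f,p,locate(f,*p))
b=cv2.imread('pics/w6.png');a=cv2.imread('pics/t6.png')
cv2.imwrite('pics/c6.png',np.hstack([cv2.resize(a[130:280,165:365],(400,300)),cv2.resize(b,(400,300))]))
E
```

```text
[ 457.5 -231.3  203.6] [ 0.1  0.1 -0.1] 61.6084639913964 [ 0.31  0.47  0.15  1.93 -0.1   0.74  2.1 ]
t6 (507, 5, 32, 40) (np.int64(647), array([506.5,   3.8,  31.2]), ((507.05743408203125, 4.287818908691406), (62.885520935058594, 63.24410629272461), 89.84528350830078))
t6 (507, 88, 54, 40) (np.int64(459), array([505.4,  88.1,  53.5]), ((506.13958740234375, 88.0726318359375), (46.78032684326172, 46.92340087890625), 1.0521762371063232))
t6 (505, 170, 100, 40) (np.int64(231), array([503.8, 168.1,  98.8]), ((504.0309143066406, 167.94776916503906), (34.53060531616211, 35.596710205078125), 67.14311981201172))
t6 (601, 88, 90, 45) (np.int64(633), array([601.4,  86.5,  89.5]), ((601.2011108398438, 86.75729370117188), (61.244285583496094, 48.3968391418457), 89.50450897216797))
w6 (455, -233, 26, 30, 8) (np.int64(925), array([ 454.5, -232.8,   29.1]), ((455.75396728515625, -232.9074249267578), (36.47502517700195, 36.72193908691406), 89.49879455566406))
```

View pics/c6.png

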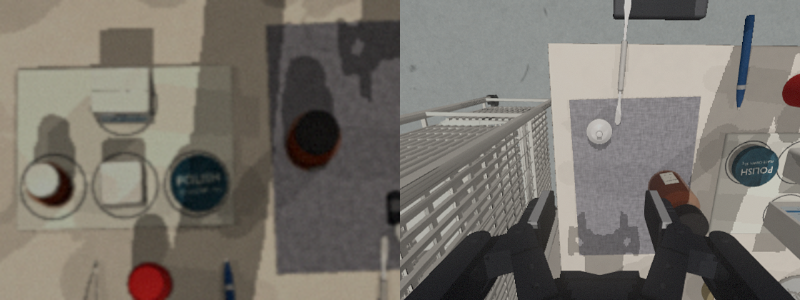

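Top half: the bottle, block, tin and carton all stand within about 4 mm of their ring centres. The wrist half shows the cup at (599,131), with a scalpel tip beside it at (618,120). I'll check the clearance to the basket before going down.

```bash
python3 - <<'E'
from h import *
for f in('top1','w6','scene1'):
    a=np.load(f+'.npz');R=cv2.Rodrigues(a['rvec'])[0];t=a['tvec'].reshape(3)
    V,U=np.mgrid[0:420,0:560]
    W=(np.stack([U,V,np.ones_like(U)],-1).reshape(-1,3)@np.linalg.inv(a['intrinsics']).T*a['d'].reshape(-1,1)-t)@R
    W=W[a['d'].ravel()>0]
    if f=='w6': W=W[W[:,2]<190]
    m=(W[:,0]>360)&(W[:,0]<560)&(W[:,1]<-262)&(W[:,1]>-420)&(W[:,2]>12)
    P=W[m]
    for z in range(12,330,40):
        q=P[(P[:,2]>=z)&(P[:,2]<z+40)]
        if len(q)>3: print(f,z,len(q),'max y',q[:,1].max().round(0))
    m=(abs(W[:,0]-440)<40)&(W[:,1]>-213)&(W[:,1]<-180)&(W[:,2]>4)
    if m.any(): print('scalpel z max',W[m][:,2].max(), W[m][:,:2].mean(0))
E
```

```text
top1 12 49 max y -414.0
top1 52 56 max y -414.0
top1 92 65 max y -414.0
top1 132 70 max y -414.0
top1 172 80 max y -414.0
top1 212 91 max y -414.0
top1 252 102 max y -413.0
top1 292 120 max y -413.0
scalpel z max 11.326898921294777 [ 440.95688849 -197.83578357]
w6 12 416 max y -413.0
w6 52 605 max y -413.0
w6 92 910 max y -413.0
w6 132 1125 max y -412.0
scalpel z max 8.44093953128296 [ 441.91958603 -197.13917275]
scene1 12 68 max y -412.0
scene1 52 81 max y -412.0
scene1 92 87 max y -412.0
scene1 132 102 max y -413.0
scene1 172 116 max y -413.0
scene1 212 134 max y -413.0
scene1 252 156 max y -413.0
scene1 292 184 max y -413.0
scalpel z max 7.3132939556763725 [ 437.845713   -198.55293513]
```

>>> {"fn": "carry_out", "kwargs": {"offset": [[0.2,-0.15,3],[0,0,4.5],[0,0,4.5],[0,0,4],[0,0,2],[0,0,0.5],[0,0,0],[0,0,0]], "delta_rot": [[0,0,0],[0,0,0],[0,0,0],[0,0,0],[0,0,0],[0,0,0],[0,0,0],[0,0,0]], "grip": [5.6,5.6,5.6,5.6,5.6,5.6,5.6,5.6]}}

```text
time_s: 31.75
ee_pos: [456.2, -234.5, 19.9]
eef_rot: [-0.013, 3.14, -0.001]
force: [0.1, -0.5, -0.4]
grip_width: 56.1
```

>>> {"fn": "carry_out", "kwargs": {"offset": [[0.1,0.1,0.5],[0,0,0.5],[0,0,0],[0,0,0],[0,0,0],[0,0,0],[0,0,0],[0,0,0],[0,0,0]], "delta_rot": [[0,0,0],[0,0,0],[0,0,0],[0,0,0],[0,0,0],[0,0,0],[0,0,0],[0,0,0],[0,0,0]], "grip": [5.6,5.6,5.6,3,3,3,3,3,3], "newtons": 30}}

```text
time_s: 32.65
ee_pos: [454.3, -233.5, 9.2]
eef_rot: [-0.011, 3.141, -0.0]
force: [-1.7, 0.1, 5.9]
grip_width: 34.9
```

>>> {"fn": "carry_out", "kwargs": {"offset": [[0,0,-1],[0,0,-3],[0,0,-4.5],[0,0,-4.5],[0,0,-4],[-0.58,2,0],[-0.58,4,0],[-0.58,4,0],[-0.58,4,0],[-0.58,4,0],[-0.58,4,0],[-0.58,4,0],[-0.58,4,0],[-0.58,2.2,0],[0,0,0],[0,0,0],[0,0,0]], "delta_rot": [[0,0,0],[0,0,0],[0,0,0],[0,0,0],[0,0,0],[0,0,0],[0,0,0],[0,0,0],[0,0,0],[0,0,0],[0,0,0],[0,0,0],[0,0,0],[0,0,0],[0,0,0],[0,0,0],[0,0,0]], "grip": [3,3,3,3,3,3,3,3,3,3,3,3,3,3,3,3,3]}}

```text
time_s: 34.35
ee_pos: [503.7, 87.3, 178.9]
eef_rot: [0.008, -3.141, 0.001]
force: [-0.1, 0.4, 0.2]
grip_width: 34.2
```

```bash
python3 - <<'E'
from h import *
save('wrist','w7');s=bot.get_state();print(s['ee_pos'].round(1),s['force'].round(1),s['grip_width'])
x,y,z=s['ee_pos'];print('cup',locate('w7',x,y,z+20,30,9));print(locate('w7',507,88,54,40))
print('block',locate('w7',507,88,54,40))
E
```

```text
[503.8  87.2 179. ] [-0.  -0.8 -0.2] 34.60706184312394
cup (np.int64(5507), array([500. ,  86.8, 199. ]), ((501.120849609375, 84.98109436035156), (47.69760513305664, 43.39413833618164), 53.4150505065918))
(np.int64(2709), array([505.4,  89.7,  54.6]), ((507.0155944824219, 89.84333038330078), (47.76953125, 47.21659469604492), 2.4628796577453613))
block (np.int64(2709), array([505.4,  89.7,  54.6]), ((507.0155944824219, 89.84333038330078), (47.76953125, 47.21659469604492), 2.4628796577453613))
```

View pics/w7.png

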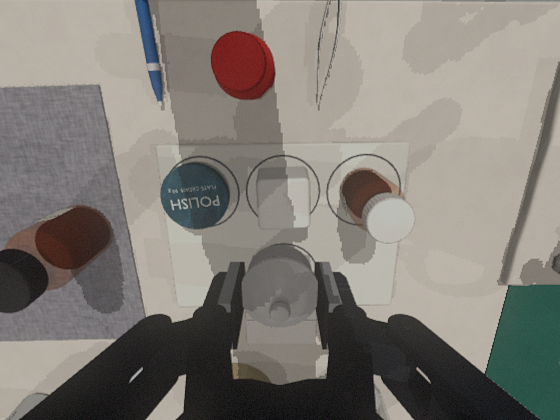

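The cup is held upright at (280,280). The block is at (284,198) and the bottle, tin and carton are undisturbed. Lowering onto the block.

>>> {"fn": "carry_out", "kwargs": {"offset": [[-0.2,0.15,2],[0,0,4],[0,0,3],[0,0,1.7],[0,0,0.6],[0,0,0],[0,0,0],[0,0,0]], "delta_rot": [[0,0,0],[0,0,0],[0,0,0],[0,0,0],[0,0,0],[0,0,0],[0,0,0],[0,0,0]], "grip": [3,3,3,3,3,3,3,3]}}

```text
time_s: 35.2
ee_pos: [507.0, 90.4, 66.9]
eef_rot: [-0.011, 3.139, 0.001]
force: [-0.1, 0.3, -1.1]
grip_width: 35.1
```

>>> {"fn": "carry_out", "kwargs": {"offset": [[0,-0.1,0.3],[0,0,0.2],[0,0,0.1],[0,0,0],[0,0,0]], "delta_rot": [[0,0,0],[0,0,0],[0,0,0],[0,0,0],[0,0,0]], "grip": [3,3,3,3,3]}}

```text
time_s: 35.7
ee_pos: [506.1, 89.4, 60.2]
eef_rot: [-0.011, 3.141, 0.0]
force: [-1.3, -0.3, 6.3]
grip_width: 34.8
```

>>> {"fn": "carry_out", "kwargs": {"offset": [[0,0,0],[0,0,0],[0,0,0],[0,0,0],[0,0,-1],[0,0,-3],[0,0,-4.5],[0,0,-4.5],[0,0,-2],[0.5,-4,0],[0.5,-4,0],[0.5,-4,0],[0.5,-4,0],[0.5,-4,0],[0.5,-4,0],[0.5,-4,0],[0,0,0],[0,0,0]], "delta_rot": [[0,0,0],[0,0,0],[0,0,0],[0,0,0],[0,0,0],[0,0,0],[0,0,0],[0,0,0],[0,0,0],[0,0,0],[0,0,0],[0,0,0],[0,0,0],[0,0,0],[0,0,0],[0,0,0],[0,0,0],[0,0,0]], "grip": [4.2,5,5,5,5,5,5,5,5,5,5,5,5,5,5,5,5,5]}}

```text
time_s: 37.5
ee_pos: [472.7, -191.7, 210.3]
eef_rot: [-0.007, 3.141, 0.0]
force: [0.2, 0.9, 0.8]
grip_width: 50.2
```

```bash
python3 - <<'E'
from h import *
save('top','t8');save('scene','s8');s=bot.get_state();print(s['time_s'],s['ee_pos'].round(1),s['force'].round(1))
for p in [(507,5,32,40),(507,88,54,40,4),(507,88,79,30,9),(505,170,100,40),(601,88,90,45),(552,-122,117,40)]: print(p,locate('t8',*p))
a=cv2.imread('pics/t8.png');b=cv2.imread('pics/s8.png')
cv2.imwrite('pics/c8.png',np.hstack([cv2.resize(a[130:280,165:365],(400,300)),cv2.resize(b[130:310,150:390],(400,300))]))
E
```

```text
37.6 [ 473.3 -189.4  210. ] [0.6 0.2 0.3]
(507, 5, 32, 40) (np.int64(636), array([506.6,   3.7,  31. ]), ((507.27862548828125, 4.208677291870117), (62.734214782714844, 63.660736083984375), 89.82669067382812))
(507, 88, 54, 40, 4) (np.int64(205), array([501.4,  87.2,  53.5]), ((505.8716735839844, 88.05501556396484), (46.521610260009766, 46.56343460083008), 0.7399414777755737))
(507, 88, 79, 30, 9) (np.int64(223), array([506.2,  87.1,  78.9]), ((506.81793212890625, 86.91133117675781), (34.95219421386719, 34.81206130981445), 89.12582397460938))
(505, 170, 100, 40) (np.int64(232), array([503.6, 167.9,  98.8]), ((503.7124938964844, 168.1890106201172), (35.43748474121094, 34.792293548583984), 63.917198181152344))
(601, 88, 90, 45) (np.int64(639), array([601.3,  86.6,  89.6]), ((601.0794677734375, 86.74354553222656), (48.34526443481445, 60.85637664794922), 0.3971277177333832))
(552, -122, 117, 40) (np.int64(382), array([ 551. , -122.3,  117.1]), ((551.2826538085938, -122.16004943847656), (44.08669662475586, 44.28034210205078), 89.36763000488281))
```

View pics/c8.png

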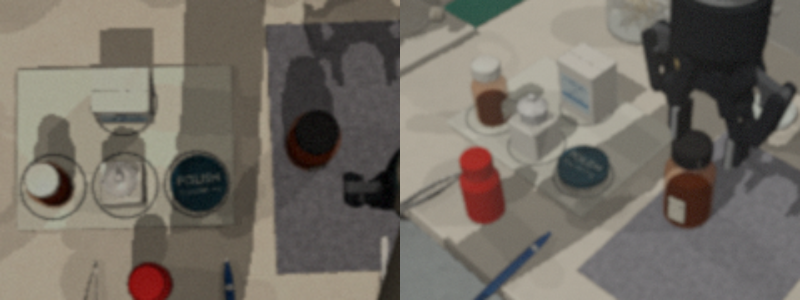

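Everything stands on its ring, the cup is centred on the block, the large bottle has not moved, and the arm is clear. Handing in.

```bash
python3 -c "
from cell import bot
print(bot.finish_job())"
```

```text
the job is handed in; nothing more can be done
None
```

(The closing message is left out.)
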